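# Lay away the checked tube, tilt the next one

## Task

We check sample tubes for clots by tilting them: first lay the short tube that lies loose on the bench flat into a free pair of notches of the white rest, its cap pointing the same way as that of the tube already lying there, and let go of it. Then draw the one tall tube straight up out of the metal block and, once it is clear, lean it over to about 45 degrees, cap end up. Finish while holding it still like that in the gripper, its lower end at least 15 cm above the bench, with the other tubes and things left where they were.

Things in the scene. Friction and masses are not known exactly. Their poses are not given: they have to be found in the camera images.
- loose_tube: the loose short capped sample tube, 68 mm long: body 12.8 mm in diameter, cap 16.2 mm in diameter from 51 to 68 mm above the bottom; 15 g. Origin at the centre of its bottom end, z axis along the tube to the cap. It lies on the bench between rest and block, pointing its cap away from the robot within 70 degrees to either side, axis 6 to 9 mm above the bench; it can roll if pushed.
- loose_cap (a point): point on the axis of the loose tube in the middle of its cap, 59.5 mm from the bottom end
- resting_tube: the tube already lying in the rest: short capped sample tube, 68 mm long: body 12.8 mm in diameter, cap 16.2 mm in diameter from 51 to 68 mm above the bottom; 15 g. Origin at the centre of its bottom end, z axis along the tube to the cap. It lies in the notch pair at y = +55 mm of the rest with its cap to the rest's +x. Leave it.
- tube_rest: white plastic rest, fixed to the bench, turned up to 0.4 rad: base plate 84 x 170 x 5 mm (x, y, z), origin at the centre of its underside. Two rails 5 mm thick, 24 mm high, run along y at x = -17 and +17 mm (29 mm between them for the fingers); each has 90 degree V notches at y = -55, 0 and +55 mm, 22 mm wide at the top, lowest point 13 mm above the bench. The pairs at 0 and -55 are free.
- notch_mid (a point): middle of the free notch pair at y = 0 of the rest, on the axis of a tube lying there, 22 mm above the bench; turned like the rest. A tube lies along x, its body (not its cap) on both rails: bottom end at x = -26.5 mm (4 mm either way does no harm), cap to +x beyond the rail.
- notch_right (a point): the same point of the other free notch pair, at y = -55 mm of the rest. A tall analyser cabinet stands behind the rest and the loose tube: its front is 0.63 m ahead of the robot base, between y = 0 and -0.37 m.
- tube_block: aluminium block 60 x 180 x 50 mm (x, y, z), fixed to the bench, turned up to 0.4 rad; origin at the centre of its underside. Three upright bores 16 mm in diameter in a row along y at -60, 0 and +60 mm, floor 10 mm above the bench; in each stands a tube with 1 to 2 mm of play to each side.
- tall_tube: the tall capped sample tube, 83 mm long, the only long one: body 12.6 mm in diameter, cap 16 mm in diameter from 66 to 83 mm above the bottom; 18 g. Origin at the centre of its bottom end, z axis along the tube to the cap. It stands in any of the three bores, bottom at 10 mm, cap from 76 to 93 mm above the bench (the short ones reach 78 mm). It clears the block after rising 40 mm.
- tall_cap (a point): point on the axis of the tall tube in the middle of its cap, 74.5 mm from the bottom end
- short_tube_a: a short capped sample tube, 68 mm long: body 12.8 mm in diameter, cap 16.2 mm in diameter from 51 to 68 mm above the bottom; 15 g. Origin at the centre of its bottom end, z axis along the tube to the cap. It stands upright in a bore of the block, top at 78 mm. Leave it.
- short_tube_b: a short capped sample tube, 68 mm long: body 12.8 mm in diameter, cap 16.2 mm in diameter from 51 to 68 mm above the bottom; 15 g. Origin at the centre of its bottom end, z axis along the tube to the cap. It stands upright in a bore of the block, top at 78 mm. Leave it.
- dropper: dropper bottle, 28 mm in diameter, 97 mm tall, upright behind the work; origin at the centre of its underside. Leave it.
- petri: petri dish, 90 mm in diameter, 15 mm tall, flat behind the work; origin at the centre of its underside. Leave it.

How it is judged:
On the way, in this order (a step that is already met when the one before it is completed fails the run):
1. the loose short tube lies in a free notch pair of the rest, cap the same way as the resting tube, let go (x of loose_tube in the frame of tube_rest between -0.036 and -0.017 m and x of loose_cap in the frame of tube_rest above 0.018 m and z of loose_tube in the frame of tube_rest between 0.017 and 0.027 m and z of loose_cap in the frame of tube_rest between 0.016 and 0.028 m and ((y of loose_tube in the frame of tube_rest between -0.004 and 0.004 m and y of loose_cap in the frame of tube_rest between -0.004 and 0.004 m) or (y of loose_tube in the frame of tube_rest between -0.059 and -0.051 m and y of loose_cap in the frame of tube_rest between -0.059 and -0.051 m)) and contact force between the fingers and loose_tube below 0.05 N and linear speed of loose_tube below 0.02 m/s), for 0.3 s.
2. the tall tube has been drawn up out of the block, still upright (within 20 degrees) (height (world z) of tall_tube above 0.055 m and angle between tall_tube's own z axis and vertical below 0.35 rad and contact force between the fingers and tall_tube above 1 N).
At the end, for the whole second after the job is handed in: Tall tube held still in the gripper, 45 degrees (within 12) from vertical, cap end up, bottom end at least 145 mm above the bench, clear of block and rest; the other tube released in a free notch pair (ends within 4 mm of its centre line, 9.5 mm along it), cap like the resting tube's (all of step 1 and height (world z) of tall_tube above 0.145 m and angle between tall_tube's own z axis and vertical between 0.575 and 0.995 rad and contact force between the fingers and tall_tube above 1 N and linear speed of tall_tube below 0.02 m/s and angular speed of tall_tube below 0.15 rad/s and contact force between tall_tube and tube_block below 0.05 N and contact force between tall_tube and tube_rest below 0.05 N); the arm keeps its last pose, push and grip.
It fails at once if a tube or thing that should be left alone was shifted (short_tube_a by more than 20 mm) (distance of short_tube_a from where it was at the start of the episode above 0.02 m).
It fails at once if a tube or thing that should be left alone was shifted (short_tube_b by more than 20 mm) (distance of short_tube_b from where it was at the start of the episode above 0.02 m).
It fails at once if a tube or thing that should be left alone was shifted (resting_tube by more than 15 mm) (distance of resting_tube from where it was at the start of the episode above 0.015 m).
It fails at once if a tube or thing that should be left alone was shifted (dropper by more than 30 mm) (distance of dropper from where it was at the start of the episode above 0.03 m).
It fails at once if a tube or thing that should be left alone was shifted (petri by more than 30 mm) (distance of petri from where it was at the start of the episode above 0.03 m).
It also fails if it takes over 50 s, if anything falls off the work surface, if the arm or the gripper's body presses on something with over 40 N, if the wrist force passes 120 N, or if a joint passes its speed limit or range.

## Robot

A 6-joint arm with a two-finger parallel gripper is mounted at the origin on a cart in front of the work surface, level with it; the furniture and walls round the work are solid. World frame = base frame: x ahead of the robot, y to its left, z up, the work surface at z = 0. Lengths are in m, angles in rad, forces in N, time in s.
With the tool pointing down it reaches from about 0.25 to 0.725 m from the base axis. Payload 4 kg.
Tool frame: the origin (TCP) lies midway between the tips of the shut fingers; the grasp point (between the pads) lies 19 mm behind it; z points along the fingers, y is the line along which they close (so a half turn about z gives the same grasp; the last joint's range is limited). The gripper opens to 85 mm and grips with 20 to 120 N. Pads are 22 mm wide; open, the fingers measure 114 mm over their backs; the gripper's body (76 mm by 85 mm) begins 54 mm behind the grasp point. The pads swing forward as they close: fully open they stand 13 mm farther back than shut.
Start: joints at [1.116, 0.241, 0.005, 1.335, 0, 1.571], TCP at [0.22, 0.449, 0.231] pointing down, gripper open.
Joint ranges: [-2.72, 2.72], [-1.05, 1.87], [-1.09, 1.28], [-1.99, 2.15], [-1.42, 1.44], [-3.14, 3.14]. Speed limits (rad/s): [2.79, 2.79, 3.14, 3.14, 3.14, 3.14].

## Interface

Orientations are given as a unit quaternion [x, y, z, w].
In Python, from workcell import get_obs, camera, job_done, silhouettes gives the robot as it stands. The module is installed in compiled form; this text tells all that it offers.
- The arm moves only by the tool drive_tool, never from a script. Its argument "increments" is a list of rows, each a list of 3 entries, a list of its own where there are three numbers: the shift along the world's x, y, z in mm, then the turn, a rotation vector about the world's x, y, z in degrees, then the opening, from 0 (shut) to 1 (fully open). A call has 1 to 8 rows; each row shifts and turns the commanded pose from where the row before left it; what a row does not reach is not made up. A row lasts 1/12 s, in which the tool goes at most 41.7 mm and 7.16 degrees, less where a joint would pass 70% of its speed; a pose out of reach is approached as far as the arm can. A call is refused whole if a number of a shift passes 41.7 or a number of a turn 7.16, either way. A call with a gripper value outside its range is refused whole. The fingers move at their own pace and stop on an object; the grip force is fixed at half the most. Time passes only in rows, so rows that do not move let the fingers close. It gives the time, the measured TCP pose, the force, the opening and the grip force at its end, in the units of the state.
- get_obs(): the state, without advancing time (a new reading comes with each control period).
- camera(name): name is "scene" or "top" or "wrist"; returns a dict with "image" (400x640x3 uint8, red, green, blue), "K" (3x3 intrinsics, pixels), "view" (4x4, takes a point from world to camera coordinates). Camera axes: x right, y down, z forward; pixel columns grow to the right and rows downward; lengths in m; the calibration is good to about 2 mm. A picture is of the moment at which its call begins. There is no depth.
- job_done(): hands the job in; it is judged then, once.
Trained networks look in a picture, given as the dict that the camera call returned (one of the last four; its "shot" number tells which), for a name from the list of things; names that differ only in an ending like _2 or _b are one class to them, and where a whole thing is asked for, a point or a joint stands for the part that bears it (a point fixed in the world has none). Each returns a list of dicts, best first, with "conf" (0 to 1); they miss things now and then, are a little off and sometimes report something else, mostly with a low value. They report only what shows in the picture. A call takes as long as a camera call.
- silhouettes(query, picture): "region" (400x640 bool, what is visible of it) and "bbox" ([left, top, right, bottom] in pixels, round what is visible of it).
The state is a dict: "clock": time; "joint_pos": joint angles; "joint_vel": joint speeds; "tau": joint torques, N m; "eef_pos": TCP position; "tool_rot": TCP orientation; "ft_force": force on the tool from outside, world axes, zero at the start; "ft_torque": the same for the moment, N m; "grip_width": finger opening in m; "grasp_force": force on a finger pad.
Only numpy, scipy, OpenCV 4.12 (cv2) and the standard library are available. Lean on these libraries where they do the work, as an engineer would, in place of code of your own. Each camera call takes 0.05 s, during which the arm holds its last target. There are 200 camera calls.

## Working session

There is one attempt and no reset: what is moved stays moved. The work goes in short steps, Python scripts to look and compute and a tool call to move; the robot and the scene stay as the last step left them, time stands still between calls to the robot, and variables do not carry over. Pictures are saved under pics/ and viewed, at most 10 in all, crops included, and the job is handed in when it is done.

Besides the shell and the picture viewer there is one more tool, called as name([rows], argument=value, ...), one row to a line, values as JSON. drive_tool: Moves the arm, as the interface text tells. Its arguments: {"type":"object","properties":{"increments":{"type":"array"}},"required":["increments"]}

```bash
mkdir -p pics
cat > h.py <<'E'
import numpy as np, cv2
from workcell import get_obs, camera, job_done, silhouettes
def ray(p,u,v):
    V=np.array(p["view"]);R=V[:3,:3];c=-R.T@V[:3,3]
    d=R.T@np.linalg.solve(np.array(p["K"]),[u,v,1.]);return c,d
def at_z(p,u,v,z):
    c,d=ray(p,u,v);return c+d*(z-c[2])/d[2]
def proj(p,X):
    V=np.array(p["view"]);q=np.array(p["K"])@(V[:3,:3]@np.asarray(X)+V[:3,3]);return q[:2]/q[2]
def save(p,n): cv2.imwrite("pics/"+n+".png",cv2.cvtColor(p["image"],cv2.COLOR_RGB2BGR))
E
python3 - <<'E'
from h import *
np.set_printoptions(precision=3,suppress=True)
o=get_obs();print(o["eef_pos"],o["tool_rot"],o["clock"],o["grip_width"])
for n in ("top","scene"):
    p=camera(n);save(p,n+"0");print(n,ray(p,320,200))
    for q in ("loose_tube","resting_tube","tube_rest","tube_block","tall_tube","short_tube_a"):
        for r in silhouettes(q,p)[:4]:
            m=r["region"].astype(np.uint8);ys,xs=np.nonzero(m)
            rc=cv2.minAreaRect(np.c_[xs,ys].astype(np.float32)) if len(xs) else None
            print(n,q,round(r["conf"],2),r["bbox"],rc)
E
```

```text
[0.219 0.449 0.23 ] [ 0.225  0.974 -0.001 -0.   ] 0.0 0.08527248735471037
top (array([0.471, 0.009, 1.195]), array([ 0.045, -0.055, -0.998]))
top loose_tube 0.65 [300.7, 179.1, 307.1, 205.2] ((304.3513488769531, 192.10812377929688), (20.714271545410156, 6.247161865234375), 80.53767395019531)
top resting_tube 0.47 [386.9, 200.2, 394.0, 218.0] ((388.0, 209.5), (19.0, 4.0), 90.0)
top tube_rest 0.95 [377.3, 201.1, 433.8, 228.2] ((403.972412109375, 212.57618713378906), (54.46928024291992, 27.70884132385254), 1.4688007831573486)
top tube_block 0.85 [179.0, 206.1, 244.6, 230.5] ((211.09756469726562, 219.8780517578125), (19.877676010131836, 63.166839599609375), 83.6598129272461)
scene (array([-0.04 , -0.708,  0.831]), array([ 0.515,  0.573, -0.638]))
scene loose_tube 0.44 [302.7, 208.9, 315.6, 223.8] ((309.2230529785156, 216.01541137695312), (5.953665733337402, 19.473453521728516), 60.2551155090332)
scene resting_tube 0.6 [350.6, 272.1, 374.9, 288.3] ((361.7138977050781, 280.1098327636719), (6.82756233215332, 26.611364364624023), 53.746158599853516)
scene tube_rest 0.97 [336.1, 269.2, 414.7, 340.2] ((375.4723815917969, 302.53106689453125), (78.14579772949219, 34.21473693847656), 41.633541107177734)
scene tube_block 0.76 [203.1, 155.0, 253.7, 200.8] ((227.65493774414062, 177.03916931152344), (58.352561950683594, 25.503976821899414), 32.61924362182617)
scene tall_tube 0.38 [221.6, 158.3, 233.0, 171.6] ((225.0609893798828, 164.04879760742188), (12.25790023803711, 3.2025146484375), 83.6598129272461)
scene short_tube_a 0.39 [211.3, 159.4, 215.8, 160.1] ((213.5, 158.0), (6.0, 3.0), 90.0)
```

Run:
```python
from h import *
a=cv2.imread("pics/top0.png")[150:250,170:450];b=cv2.imread("pics/scene0.png")[130:350,190:430]
a=cv2.resize(a,(784,280),interpolation=cv2.INTER_CUBIC)
b=cv2.resize(b[:,:],(349,320),interpolation=cv2.INTER_CUBIC)
w=cv2.resize(cv2.imread("pics/top0.png"),(435,320),interpolation=cv2.INTER_AREA)
cv2.imwrite("pics/m0.png",np.vstack([a,np.hstack([b,w])]))
```

```text
(no output)
```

View pics/m0.png

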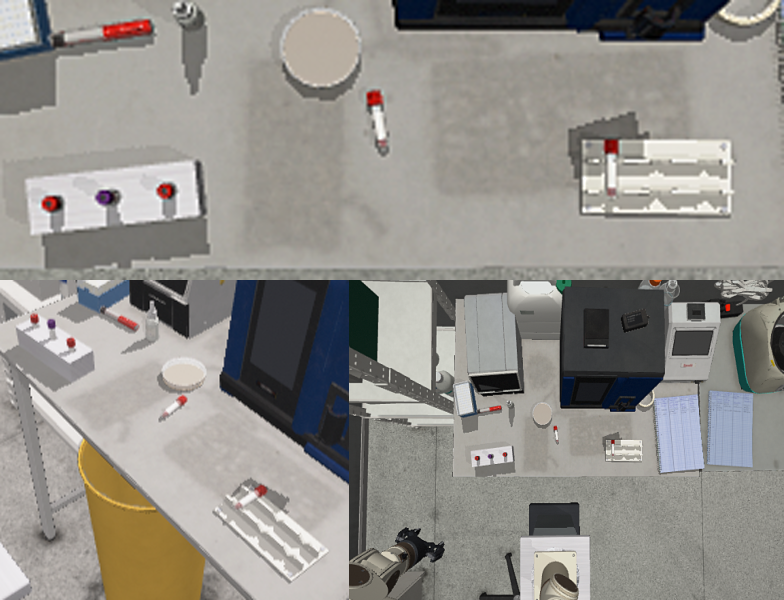

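The montage shows the purple-capped tall tube in the middle bore at about (207,220) in the top picture. The loose tube is at (304,192) with its cap up-left, and the rest is at (404,213) with the red cap of its tube up, which is +x.

Run:
```python
from h import *
np.set_printoptions(precision=4,suppress=True)
p=camera("top")
for n,u,v,z in (("loose",304.3,192.1,.008),("cap",304,185,.008),("bot",306.5,203.5,.008),("tall",207.5,220,.093),("rest",404,213,.01),("restTL",378,200,.005),("restTR",431,200,.005),("restBL",378,226.5,.005),("restBR",431,226.5,.005)):print(n,at_z(p,u,v,z))
w=camera("wrist");save(w,"w0");V=np.array(w["view"]);print(V,ray(w,320,200),w["K"][0])
from scipy.spatial.transform import Rotation as R
o=get_obs();T=np.eye(4);T[:3,:3]=R.from_quat(o["tool_rot"]).as_matrix();T[:3,3]=o["eef_pos"];print(V@T)
```

```text
loose [ 0.5495 -0.0069  0.008 ]
cap [ 0.5718 -0.006   0.008 ]
bot [ 0.5137 -0.0137  0.008 ]
tall [0.4638 0.273  0.093 ]
rest [ 0.483  -0.3206  0.01  ]
restTL [ 0.5244 -0.2397  0.005 ]
restTR [ 0.524 -0.409  0.005]
restBL [ 0.4408 -0.2388  0.005 ]
restBR [ 0.4401 -0.4075  0.005 ]
[[ 0.4386  0.8987 -0.0001 -0.4994]
 [ 0.8619 -0.4206  0.2831 -0.0378]
 [ 0.2544 -0.1243 -0.9591  0.3777]
 [ 0.      0.      0.      1.    ]] (array([0.1555, 0.4798, 0.3729]), array([ 0.2582, -0.122 , -0.9584])) [283.257    0.     318.9366]
[[ 0.0008  1.      0.0001  0.0006]
 [-0.9591  0.0008 -0.2832  0.028 ]
 [-0.2832  0.0001  0.9591  0.1559]
 [ 0.      0.      0.      1.    ]]
```

drive_tool([
  [[19,-28,-5],[0,0,2.2],1],
  [[20,-29,-5],[0,0,2.2],1],
  [[20,-29,-5],[0,0,2.2],1],
  [[20,-29,-5],[0,0,2.2],1],
  [[20,-29,-5],[0,0,2.2],1],
  [[20,-29,-5],[0,0,2.2],1],
  [[20,-29,-5],[0,0,2.2],1],
  [[20,-29,-5],[0,0,2.2],1],
])

```text
clock: 1.47
eef_pos: [0.3794, 0.2167, 0.1913]
tool_rot: [0.073, 0.997, 0.0, 0.0]
ft_force: [0.8, 1.0, 0.3]
grip_width: 0.0855
grasp_force: 0.0
```

drive_tool([
  [[20,-29,-5],[0,0,2.2],1],
  [[20,-29,-5],[0,0,2.2],1],
  [[20,-29,-5],[0,0,2.2],1],
  [[20,-29,-5],[0,0,2.2],1],
  [[20,-28,-5],[0,0,2.2],1],
  [[18,-28,-5],[0,0,2.2],1],
  [[17,-28,-5],[0,0,2.2],1],
  [[15,-27,-5],[0,0,2],1],
])

```text
clock: 2.13
eef_pos: [0.5297, -0.0106, 0.1511]
tool_rot: [-0.079, 0.997, -0.0, 0.0]
ft_force: [-0.2, 0.8, -0.3]
grip_width: 0.0847
grasp_force: 0.0
```

Run:
```python
from h import *
np.set_printoptions(precision=4,suppress=True)
o=get_obs();print(o["eef_pos"],o["tool_rot"],o["clock"],o["joint_pos"])
w=camera("wrist");save(w,"w1")
for q in ("loose_tube","loose_cap"):
  for r in silhouettes(q,w)[:2]:
    m=r["region"].astype(np.uint8);ys,xs=np.nonzero(m);P=np.c_[xs,ys].astype(np.float32)
    print(q,r["conf"],r["bbox"],cv2.minAreaRect(P))
    B=np.array([at_z(w,u,v,.008)[:2] for u,v in P]);c=B.mean(0);U,S,Vt=np.linalg.svd(B-c,full_matrices=False);d=Vt[0]*np.sign(Vt[0][0]);s=(B-c)@d;t=(B-c)@[-d[1],d[0]]
    print(c,d,np.degrees(np.arctan2(d[1],d[0])),s.min(),s.max(),t.min(),t.max())
```

```text
[ 0.5297 -0.0106  0.1511] [-0.0786  0.9969 -0.      0.0003] 2.1333 [-0.02    0.3462 -0.0639  1.16    0.     -0.1774]
loose_cap 0.77 [311.3, 173.4, 331.8, 236.6] ((320.0, 206.0), (62.0, 14.0), 90.0)
[ 0.5512 -0.0074] [0.9838 0.1794] 10.332536922750144 -0.03518016334773698 0.03375225028110363 -0.007914501073045737 0.007497253182961081
```

View pics/w1.png

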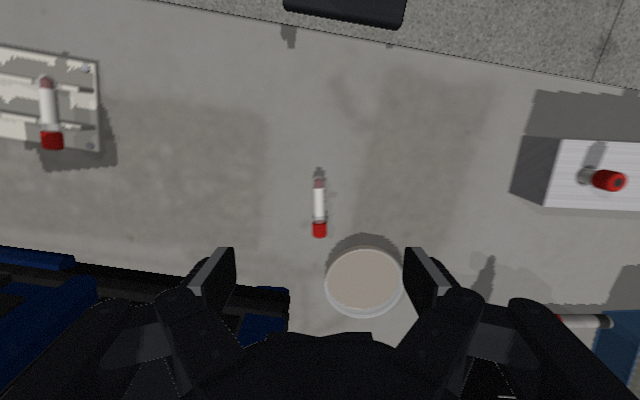

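The loose tube shows upright at (320,206), cap at the bottom. It measures 69 mm long and 15.4 mm wide on the bench, with its axis at 10.3°. The petri dish at (363,280) is clear of the fingers.

drive_tool([
  [[7,1,-15],[0,0,0.7],0.5],
  [[6.4,0.8,-30],[0,0,0.6],0.5],
  [[0,0,-30],[0,0,0],0.5],
  [[0,0,-30],[0,0,0],0.5],
  [[0,0,-20],[0,0,0],0.5],
  [[0,0,-12],[0,0,0],0.5],
  [[0,0,-6],[0,0,0],0.5],
  [[0,0,0],[0,0,0],0.5],
])

```text
clock: 2.95
eef_pos: [0.5405, -0.006, 0.0072]
tool_rot: [-0.09, 0.996, 0.0, -0.002]
ft_force: [-0.6, -0.4, 0.1]
grip_width: 0.0427
grasp_force: 0.0
```

Run:
```python
from h import *
np.set_printoptions(precision=4,suppress=True)
o=get_obs();print(o["eef_pos"],o["tool_rot"])
w=camera("wrist");save(w,"w2")
for r in silhouettes("loose_tube",w)[:2]:
    m=r["region"].astype(np.uint8);ys,xs=np.nonzero(m);P=np.c_[xs,ys].astype(np.float32)
    B=np.array([at_z(w,u,v,.0075)[:2] for u,v in P]);c=B.mean(0);U,S,Vt=np.linalg.svd(B-c,full_matrices=False);d=Vt[0]*np.sign(Vt[0][0]);s=(B-c)@d;t=(B-c)@[-d[1],d[0]]
    print(r["conf"],r["bbox"],c,np.degrees(np.arctan2(d[1],d[0])),c+s.min()*d,c+s.max()*d,t.min(),t.max())
```

```text
[ 0.5405 -0.006   0.0072] [-0.0899  0.996   0.0003 -0.0015]
0.61 [302.2, 205.0, 331.8, 322.4] [ 0.5514 -0.0073] 10.050252988127646 [ 0.5153 -0.0137] [ 0.5873 -0.001 ] -0.007989935073594462 0.007897412742028025
```

View pics/w2.png

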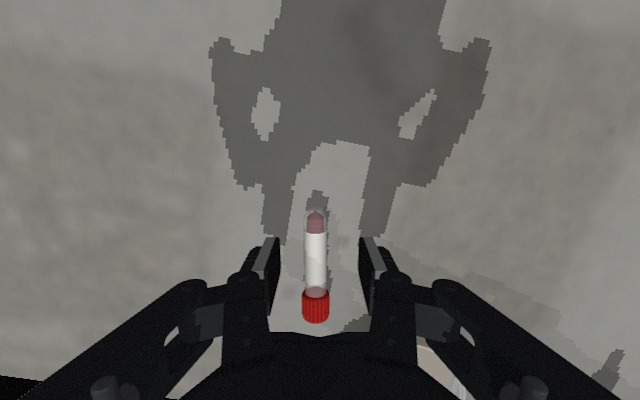

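The open fingers straddle the tube, which spans (316,208) to (316,322). The tool needs small corrections in x and y and has to go slightly lower before closing.

drive_tool([
  [[2.5,-2.6,-2],[0,0,0],0.5],
  [[0,0,-2.7],[0,0,0],0.5],
  [[0,0,0],[0,0,0],0.5],
  [[0,0,0],[0,0,0],0.3],
  [[0,0,0],[0,0,0],0],
  [[0,0,0],[0,0,0],0],
  [[0,0,0],[0,0,0],0],
  [[0,0,0],[0,0,0],0],
])

```text
clock: 3.72
eef_pos: [0.5447, -0.0097, 0.0039]
tool_rot: [-0.089, 0.996, -0.0, 0.0]
ft_force: [-0.9, 0.5, 2.7]
grip_width: 0.0103
grasp_force: 58.7
```

drive_tool([
  [[0,0,0],[0,0,0],0],
  [[0,0,0],[0,0,0],0],
  [[0,0,5],[0,0,0],0],
  [[0,0,15],[0,0,0],0],
  [[0,0,25],[0,0,0],0],
  [[0,0,25],[0,0,0],0],
  [[0,0,30],[0,0,0],0],
  [[0,0,30],[0,0,0],0],
])

```text
clock: 4.38
eef_pos: [0.5438, -0.0095, 0.1344]
tool_rot: [-0.089, 0.996, 0.0, -0.001]
ft_force: [0.5, 0.2, 0.3]
grip_width: 0.0099
grasp_force: 58.7
```

drive_tool([
  [[-7,-20,5],[0,0,-1],0],
  [[-10,-32,3],[0,0,-1],0],
  [[-10,-35,3],[0,0,-1],0],
  [[-10,-35,3],[0,0,-1],0],
  [[-8,-35,3],[0,0,-1],0],
  [[-8,-35,3],[0,0,-1],0],
  [[-8,-35,3],[0,0,-1],0],
  [[-8,-32,2],[0,0,-1],0],
])

```text
clock: 5.05
eef_pos: [0.4749, -0.2705, 0.159]
tool_rot: [-0.019, 1.0, -0.0, 0.0]
ft_force: [1.0, -0.8, -0.9]
grip_width: 0.0102
grasp_force: 58.7
```

drive_tool([
  [[-3,-25,0],[0,0,-1],0],
  [[-2,-20,0],[0,0,-1],0],
  [[0,-10,0],[0,0,0],0],
  [[0,-5,0],[0,0,0],0],
  [[0,0,0],[0,0,0],0],
  [[0,0,0],[0,0,0],0],
])

```text
clock: 5.55
eef_pos: [0.4707, -0.3276, 0.1584]
tool_rot: [-0.003, 1.0, 0.0, -0.0]
ft_force: [0.0, -0.1, -0.0]
grip_width: 0.0099
grasp_force: 58.8
```

Run:
```python
from h import *
np.set_printoptions(precision=4,suppress=True)
o=get_obs();print(o["eef_pos"],o["tool_rot"],o["grip_width"],o["joint_pos"])
w=camera("wrist");save(w,"w3")
for q in ("tube_rest","resting_tube","loose_tube"):
  for r in silhouettes(q,w)[:2]:
    m=r["region"].astype(np.uint8);np.save("%s3.npy"%q,m);ys,xs=np.nonzero(m);P=np.c_[xs,ys].astype(np.float32)
    print(q,r["conf"],r["bbox"],cv2.minAreaRect(P))
```

```text
[ 0.4707 -0.3276  0.1584] [-0.0026  1.      0.0005 -0.0002] 0.009861236510717535 [-0.6084  0.4252  0.0749  1.2214  0.0006 -0.6137]
tube_rest 0.88 [244.2, 162.6, 405.2, 236.4] ((325.426025390625, 196.9136199951172), (161.040283203125, 74.833740234375), 0.42757248878479004)
loose_tube 0.74 [306.5, 202.3, 333.4, 319.9] ((318.5, 262.5), (119.0, 25.0), 90.0)
loose_tube 0.74 [242.9, 158.9, 410.9, 237.2] ((325.87347412109375, 197.1234130859375), (162.0623321533203, 77.04397583007812), 0.716159999370575)
```

View pics/w3.png

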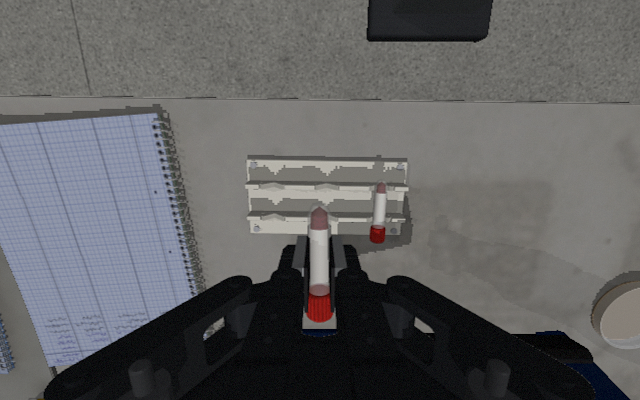

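Run:
```python
import cv2
a=cv2.imread("pics/w3.png")[145:250,235:420]
cv2.imwrite("pics/c3.png",cv2.resize(a,None,fx=4.3,fy=4.3,interpolation=cv2.INTER_NEAREST))
```

```text
(no output)
```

View pics/c3.png

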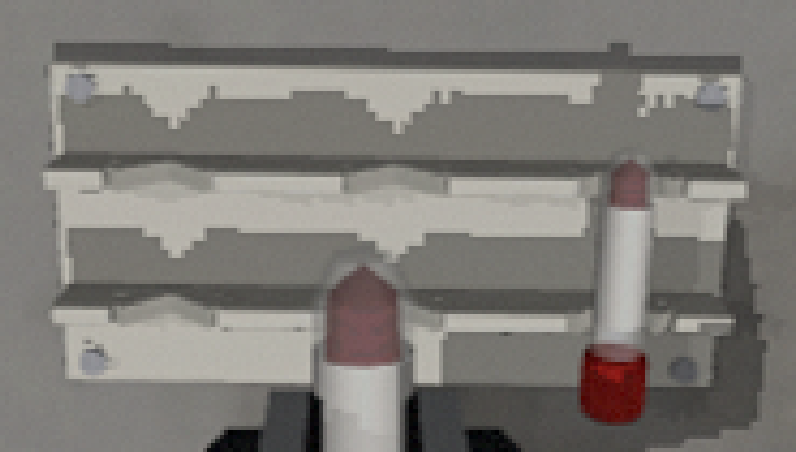

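The crop shows the plate corners at (52,67), (741,75), (66,378) and (712,388), and both rail tops. The resting tube's cap points to the far side (+x), and the two free notch columns are at about 160 and 395. The held tube is straight in the fingers with its cap also to the far side.

Run:
```python
from h import *
from scipy.optimize import least_squares
np.set_printoptions(precision=4,suppress=True)
o=get_obs();w=camera("wrist")
c=lambda u,v:np.array([u/4.3+235-.5,v/4.3+145-.5])
M=[((-42,-85,5),(52,67)),((-42,85,5),(741,75)),((42,-85,5),(66,378)),((42,85,5),(712,388)),
((-19.5,-85,24),(45,170)),((-14.5,-85,24),(45,189)),((-19.5,85,24),(748,178)),((-14.5,85,24),(748,197)),
((14.5,-85,24),(52,305)),((19.5,-85,24),(52,322)),((14.5,85,24),(735,315)),((19.5,85,24),(735,332))]
def tr(s,m):
    x,y,a=s;m=np.array(m)/1000;return np.array([x+np.cos(a)*m[0]-np.sin(a)*m[1],y+np.sin(a)*m[0]+np.cos(a)*m[1],m[2]])
f=lambda s:np.concatenate([proj(w,tr(s,m))-c(*q) for m,q in M])
r=least_squares(f,[.483,-.32,0],loss="soft_l1");s=r.x;print(s,np.degrees(s[2]),f(s).reshape(-1,2))
print("mid",tr(s,(0,0,22)),"right",tr(s,(0,-55,22)))
m=silhouettes("loose_tube",w)[0]["region"];ys,xs=np.nonzero(m);z=o["eef_pos"][2]+.004
B=np.array([at_z(w,u,v,z)[:2] for u,v in np.c_[xs,ys]]);k=B.mean(0);d=np.linalg.svd(B-k,full_matrices=False)[2][0];d*=np.sign(d[0]);q=(B-k)@d;t=(B-k)@[-d[1],d[0]]
print(len(xs),"ends",k+q.min()*d,k+q.max()*d,q.max()-q.min(),np.degrees(np.arctan2(d[1],d[0])),t.min(),t.max(),o["eef_pos"])
p0=proj(w,tr(s,(-26.5,55,22)));p1=proj(w,tr(s,(41.5,55,22)));print("resting pred",(p0-[235,145]+.5)*4.3,(p1-[235,145]+.5)*4.3)
# held tube ends: profile of fit for tilt (bottom z, cap z)
```

```text
[ 0.4853 -0.3207 -0.0068] -0.38796875164713207 [[-1.4267 -1.6164]
 [ 1.2317 -1.2454]
 [-0.2069  0.6262]
 [ 0.3375  0.2339]
 [-3.2031 -0.3412]
 [-2.8878  0.0865]
 [ 3.0101  0.0726]
 [ 2.4841  0.4794]
 [-2.7471  0.2961]
 [-2.4521  0.8769]
 [ 2.5563  0.1084]
 [ 2.0641  0.6702]]
mid [ 0.4853 -0.3207  0.022 ] right [ 0.4849 -0.3757  0.022 ]
2511 ends [ 0.4415 -0.3286] [ 0.5143 -0.3283] 0.07281236898802529 0.3002580890771962 -0.0066036137665116575 0.007225154972908263 [ 0.4709 -0.3274  0.1587]
resting pred [632.8541 145.3386] [612.0112 413.1826]
```

drive_tool([
  [[5,-16,-10],[0,0,-0.7],0],
  [[5,-17,-20],[0,0,0],0],
  [[4,-15,-25],[0,0,0],0],
  [[0,0,-25],[0,0,0],0],
  [[0,0,-15],[0,0,0],0],
  [[0,0,-7],[0,0,0],0],
  [[0,0,0],[0,0,0],0],
  [[0,0,0],[0,0,0],0],
])

```text
clock: 6.52
eef_pos: [0.4848, -0.3764, 0.057]
tool_rot: [0.004, 1.0, -0.0, 0.0]
ft_force: [-0.6, -0.2, 0.6]
grip_width: 0.0093
grasp_force: 58.8
```

Run:
```python
from h import *
np.set_printoptions(precision=4,suppress=True)
o=get_obs();print(o["eef_pos"],o["tool_rot"],o["grip_width"])
w=camera("wrist");save(w,"w4")
cv2.imwrite("pics/c4.png",cv2.resize(cv2.imread("pics/w4.png")[120:340,190:490],None,fx=2.6,fy=2.6))
```

```text
[ 0.4848 -0.3764  0.057 ] [ 0.0037  1.     -0.0001  0.0001] 0.0093394252358464
```

View pics/c4.png

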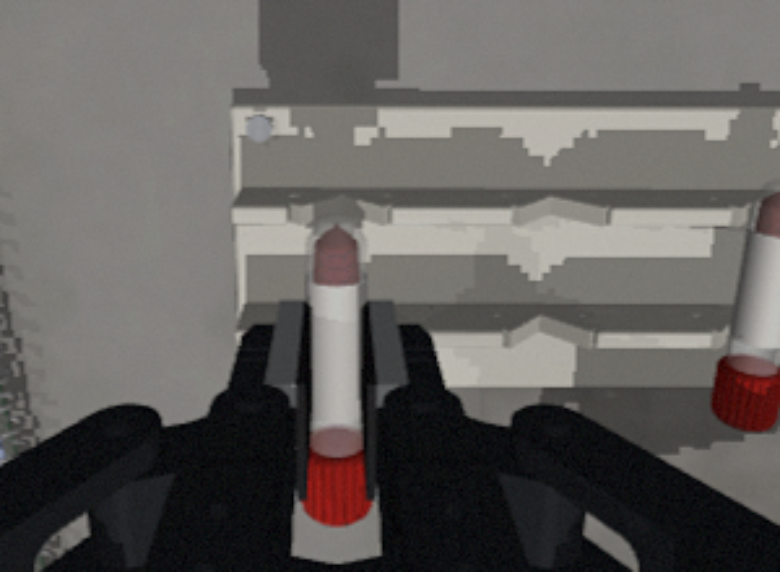

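The crop shows the held tube lined up with the right notch pair: its axis is at column 337 and the notch at 341. It needs about 1 mm to +y, and the fingers sit between the rails. I'm lowering it now.

drive_tool([
  [[0,1.2,-12],[0,0,0],0],
  [[0,0,-12],[0,0,0],0],
  [[0,0,-6],[0,0,0],0],
  [[0,0,-3],[0,0,0],0],
  [[0,0,0],[0,0,0],0],
  [[0,0,0],[0,0,0],0],
])

```text
clock: 7.07
eef_pos: [0.485, -0.3758, 0.0245]
tool_rot: [0.004, 1.0, -0.0, 0.001]
ft_force: [0.6, -0.3, -0.3]
grip_width: 0.0102
grasp_force: 58.8
```

drive_tool([
  [[0,0,-2],[0,0,0],0],
  [[0,0,0],[0,0,0],0],
  [[0,0,0],[0,0,0],0],
])

```text
clock: 7.32
eef_pos: [0.4847, -0.3756, 0.022]
tool_rot: [0.004, 1.0, -0.0, 0.0]
ft_force: [-1.0, -0.4, 0.0]
grip_width: 0.0097
grasp_force: 58.8
```

drive_tool([
  [[0,0,-1.5],[0,0,0],0],
  [[0,0,0],[0,0,0],0],
  [[0,0,0],[0,0,0],0],
])

```text
clock: 7.57
eef_pos: [0.4845, -0.3754, 0.02]
tool_rot: [0.004, 1.0, 0.0, -0.0]
ft_force: [0.2, 0.6, -0.2]
grip_width: 0.0098
grasp_force: 58.8
```

drive_tool([
  [[0,0,-1],[0,0,0],0],
  [[0,0,0],[0,0,0],0],
  [[0,0,0],[0,0,0],0],
])

```text
clock: 7.82
eef_pos: [0.4846, -0.3752, 0.0193]
tool_rot: [0.004, 1.0, 0.0, 0.0]
ft_force: [-0.8, 1.5, 1.8]
grip_width: 0.0099
grasp_force: 59.0
```

drive_tool([
  [[0,0,-0.3],[0,0,0],0.2],
  [[0,0,0],[0,0,0],0.3],
  [[0,0,0],[0,0,0],0.4],
  [[0,0,0],[0,0,0],0.4],
  [[0,0,0],[0,0,0],0.4],
  [[0,0,0],[0,0,0],0.4],
])

```text
clock: 8.32
eef_pos: [0.4845, -0.3754, 0.0187]
tool_rot: [0.004, 1.0, 0.0, -0.0]
ft_force: [0.2, 1.3, 0.2]
grip_width: 0.034
grasp_force: 0.0
```

drive_tool([
  [[0,0,5],[0,0,0],0.4],
  [[0,0,15],[0,0,0],0.4],
  [[0,0,25],[0,0,0],0.4],
  [[0,0,30],[0,0,0],0.4],
  [[0,0,30],[0,0,0],0.4],
  [[0,0,30],[0,0,0],0.4],
  [[-20,0,5],[0,0,0],0.4],
  [[0,0,0],[0,0,0],0.4],
])

```text
clock: 8.98
eef_pos: [0.464, -0.3767, 0.1628]
tool_rot: [0.005, 1.0, -0.002, 0.002]
ft_force: [-0.7, 0.8, -0.3]
grip_width: 0.0343
grasp_force: 0.0
```

Run:
```python
from h import *
w=camera("wrist");save(w,"w5");o=get_obs();print(o["eef_pos"],o["grip_width"])
cv2.imwrite("pics/c5.png",cv2.resize(cv2.imread("pics/w5.png")[120:340,190:490],None,fx=2.6,fy=2.6))
for r in silhouettes("loose_tube",w)[:3]:
    ys,xs=np.nonzero(r["region"]);B=np.array([at_z(w,u,v,.022)[:2] for u,v in np.c_[xs,ys]]);k=B.mean(0);d=np.linalg.svd(B-k,full_matrices=False)[2][0];d*=np.sign(d[0]);q=(B-k)@d
    print(r["conf"],k+q.min()*d,k+q.max()*d)
```

```text
[ 0.46428348 -0.37597943  0.16082823] 0.034239754894489764
0.61 [ 0.45802184 -0.37692236] [ 0.52739792 -0.37563886]
```

View pics/c5.png

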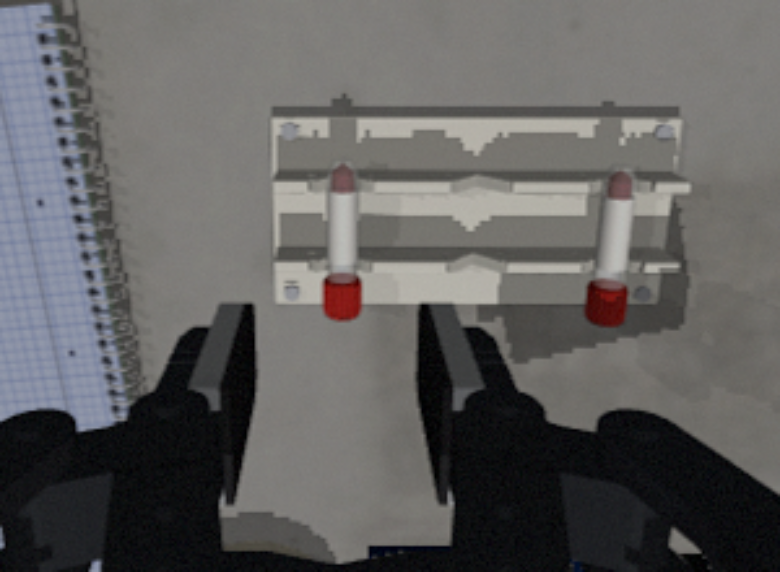

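The placed tube lies in the right notch pair at (342,240), cap at the bottom like the resting tube at (612,250). Its ends measure at rest x of about -27 and +42 mm. Next I'm moving over the block.

drive_tool([
  [[0,15,15],[0,0,0.4],0.4],
  [[0,28,15],[0,0,0.4],0.4],
  [[-3,35,10],[0,0,0.4],0.4],
  [[-3,38,0],[0,0,0.4],0.4],
  [[-3,38,0],[0,0,0.4],0.4],
  [[-3,38,0],[0,0,0.4],0.4],
  [[-3,38,0],[0,0,0.4],0.4],
  [[-3,38,0],[0,0,0.4],0.4],
])

```text
clock: 9.75
eef_pos: [0.4458, -0.1053, 0.1975]
tool_rot: [-0.024, 1.0, 0.001, -0.001]
ft_force: [0.2, 0.6, -0.1]
grip_width: 0.0344
grasp_force: 0.0
```

drive_tool([
  [[0,38,0],[0,0,0.4],0.4],
  [[0,38,0],[0,0,0.4],0.4],
  [[0,38,0],[0,0,0.4],0.4],
  [[0,38,0],[0,0,0.4],0.4],
  [[0,38,0],[0,0,0.4],0.4],
  [[0,38,0],[0,0,0.4],0.4],
  [[0,38,0],[0,0,0.4],0.4],
  [[0,38,0],[0,0,0.4],0.4],
])

```text
clock: 10.42
eef_pos: [0.4457, 0.1987, 0.1975]
tool_rot: [-0.052, 0.999, -0.0, -0.001]
ft_force: [1.0, 0.1, 0.4]
grip_width: 0.0338
grasp_force: 0.0
```

drive_tool([
  [[0,35,0],[0,0,0],0.4],
  [[0,22,0],[0,0,0],0.4],
  [[0,10,0],[0,0,0],0.4],
  [[0,0,0],[0,0,0],0.4],
  [[0,0,0],[0,0,0],0.4],
])

```text
clock: 10.83
eef_pos: [0.446, 0.2633, 0.1976]
tool_rot: [-0.052, 0.999, -0.001, -0.001]
ft_force: [-0.1, 0.2, 0.2]
grip_width: 0.0343
grasp_force: 0.0
```

Run:
```python
from h import *
np.set_printoptions(precision=4,suppress=True)
w=camera("wrist");save(w,"w6");o=get_obs();print(o["eef_pos"],o["tool_rot"],o["clock"],o["joint_pos"])
cv2.imwrite("pics/c6.png",cv2.resize(cv2.imread("pics/w6.png")[100:300,180:480],None,fx=2.6,fy=2.6))
for n in ("tall_tube","tall_cap","short_tube_a","tube_block"):
  for r in silhouettes(n,w)[:3]: print(n,r["conf"],r["bbox"])
```

```text
[0.4461 0.2626 0.1979] [-0.0516  0.9987 -0.0008 -0.0009] 10.8833 [ 0.5323  0.2939 -0.0114  1.2678 -0.0005  0.429 ]
tall_tube 0.61 [324.6, 198.0, 340.9, 226.6]
tall_cap 0.95 [323.0, 195.2, 339.0, 226.0]
short_tube_a 0.8 [264.9, 199.3, 283.5, 221.9]
short_tube_a 0.55 [376.9, 198.4, 399.7, 221.8]
tube_block 0.81 [244.5, 167.9, 420.9, 235.9]
```

View pics/c6.png

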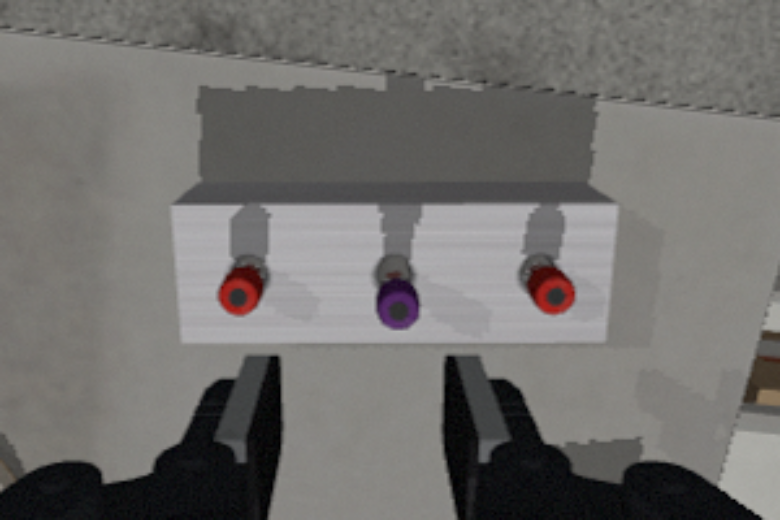

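Run:
```python
from h import *
np.set_printoptions(precision=4,suppress=True)
w=camera("wrist");o=get_obs();print(o["eef_pos"])
t=at_z(w,332.6,219.1,.093);a=at_z(w,271,214.1,.078);b=at_z(w,393.3,213,.078)
print(t,a,b,np.linalg.norm(a-b),(a+b)/2,np.degrees(np.arctan2(*(a-b)[[0,1]])))
```

```text
[0.4468 0.2624 0.199 ]
[0.4661 0.276  0.093 ] [0.4726 0.2166 0.078 ] [0.4592 0.3357 0.078 ] 0.11989270730224103 [0.4659 0.2761 0.078 ] 173.56617765090516
```

The cap of the tall tube (purple) is centred at (398,311) in the crop. The red neighbours come out 119.9 mm apart and the tall tube lies exactly midway, so the fix at (0.4661, 0.2760) holds. I'm descending to grip its cap.

drive_tool([
  [[10,7,0],[0,0,0.5],0.4],
  [[9.6,6.5,-20],[0,0,0],0.4],
  [[0,0,-25],[0,0,0],0.4],
  [[0,0,-20],[0,0,0],0.4],
  [[0,0,0],[0,0,0],0.4],
  [[0,0,0],[0,0,0],0.4],
])

```text
clock: 11.63
eef_pos: [0.4655, 0.276, 0.1332]
tool_rot: [-0.056, 0.998, -0.001, -0.001]
ft_force: [-0.7, 0.1, 0.8]
grip_width: 0.0342
grasp_force: 0.0
```

drive_tool([
  [[0.5,0,-20],[0,0,0],0.4],
  [[0,0,-20],[0,0,0],0.4],
  [[0,0,-17],[0,0,0],0.4],
  [[0,0,-10],[0,0,0],0.4],
  [[0,0,-2],[0,0,0],0.4],
  [[0,0,0],[0,0,0],0.4],
  [[0,0,0],[0,0,0],0.2],
  [[0,0,0],[0,0,0],0],
])

```text
clock: 12.3
eef_pos: [0.4679, 0.2778, 0.0666]
tool_rot: [-0.056, 0.998, 0.001, 0.001]
ft_force: [-0.1, -0.4, 1.4]
grip_width: 0.0136
grasp_force: 58.4
```

drive_tool([
  [[0,0,0],[0,0,0],0],
  [[0,0,0],[0,0,0],0],
  [[0,0,0],[0,0,0],0],
  [[0,0,0],[0,0,0],0],
])

```text
clock: 12.63
eef_pos: [0.4678, 0.2778, 0.0665]
tool_rot: [-0.056, 0.998, 0.001, 0.002]
ft_force: [-0.3, 0.4, 6.0]
grip_width: 0.0137
grasp_force: 58.6
```

drive_tool([
  [[0,0,6],[0,0,0],0],
  [[0,0,12],[0,0,0],0],
  [[0,0,15],[0,0,0],0],
  [[0,0,18],[0,0,0],0],
  [[0,0,20],[0,0,0],0],
  [[0,0,25],[0,0,0],0],
  [[0,0,25],[0,0,0],0],
  [[0,0,25],[0,0,0],0],
])

```text
clock: 13.3
eef_pos: [0.4661, 0.2768, 0.2121]
tool_rot: [-0.056, 0.998, -0.0, -0.0]
ft_force: [-0.0, -0.1, -0.4]
grip_width: 0.0137
grasp_force: 58.4
```

drive_tool([
  [[-5,0,25],[0,0,0],0],
  [[-10,0,25],[0,0,0],0],
  [[-10,0,20],[0,0,0],0],
  [[-5,0,5],[0,0,0],0],
  [[0,0,0],[0,0,0],0],
])

```text
clock: 13.72
eef_pos: [0.4365, 0.2775, 0.2878]
tool_rot: [-0.057, 0.998, 0.001, 0.002]
ft_force: [-0.2, 0.2, -0.4]
grip_width: 0.014
grasp_force: 58.4
```

Run:
```python
from h import *
w=camera("wrist");save(w,"w7");s=camera("scene");save(s,"s7");o=get_obs();print(o["eef_pos"],o["grip_width"],o["joint_pos"])
a=cv2.imread("pics/w7.png")[100:340,180:480];b=cv2.imread("pics/s7.png")[60:300,150:400]
cv2.imwrite("pics/c7.png",np.hstack([cv2.resize(a,(400,320)),cv2.resize(b,(333,320))]))
```

```text
[0.43637325 0.27690004 0.28486636] 0.014067941157775378 [ 5.65532219e-01  2.59787673e-01  1.68583907e-01  1.48059483e+00
 -1.63370501e-04  4.52793459e-01]
```

View pics/c7.png

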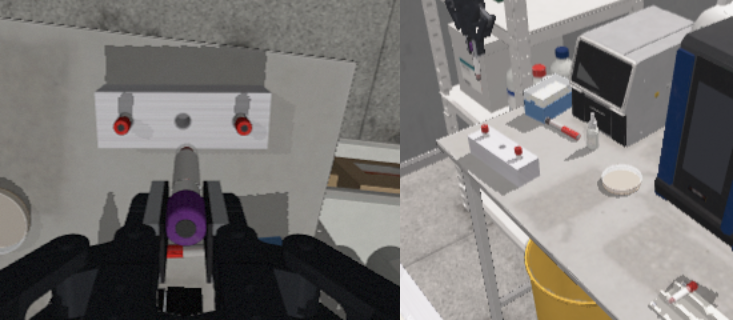

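The wrist picture shows the tall tube held straight in the fingers, with its bore empty at (182,121) in the montage and both red neighbours in place. It is well clear, so I'm tilting it about the axis across the arm.

drive_tool([
  [[0,0,0],[1.8,-2.7,0],0],
  [[0,0,0],[3.2,-5,0],0],
  [[0,0,0],[3.2,-5,0],0],
  [[0,0,0],[3.2,-5,0],0],
  [[0,0,0],[3.2,-5,0],0],
  [[0,0,0],[3.2,-5,0],0],
  [[0,0,0],[3.2,-5,0],0],
  [[0,0,0],[3,-4.7,0],0],
])

```text
clock: 14.48
eef_pos: [0.4356, 0.2761, 0.2838]
tool_rot: [-0.052, 0.924, 0.186, 0.33]
ft_force: [0.9, -1.0, -1.1]
grip_width: 0.0137
grasp_force: 58.6
```

drive_tool([
  [[0,0,0],[0,0,0],0],
  [[0,0,0],[0,0,0],0],
  [[0,0,0],[0,0,0],0],
  [[0,0,0],[0,0,0],0],
  [[0,0,0],[0,0,0],0],
  [[0,0,0],[0,0,0],0],
])

```text
clock: 14.98
eef_pos: [0.4383, 0.2781, 0.2877]
tool_rot: [-0.052, 0.924, 0.186, 0.33]
ft_force: [-0.1, 1.0, -0.6]
grip_width: 0.0136
grasp_force: 58.5
```

Run:
```python
from h import *
from scipy.spatial.transform import Rotation as R
w=camera("wrist");save(w,"w8");s=camera("scene");save(s,"s8");o=get_obs()
z=R.from_quat(o["tool_rot"]).as_matrix()[:,2];print(o["eef_pos"],o["grip_width"],o["grasp_force"],np.abs(o["joint_vel"]).max(),"tilt",np.degrees(np.arccos(-z[2])),"bottom",o["eef_pos"]+.056*z)
a=cv2.imread("pics/w8.png")[100:400,120:520];b=cv2.imread("pics/s8.png")[40:360,150:450]
cv2.imwrite("pics/c8.png",np.hstack([cv2.resize(a,(427,320)),cv2.resize(b,(300,320))]))
```

```text
[0.43753323 0.27766905 0.2866902 ] 0.014237615092528067 58.528783321380615 0.019055078544383534 tilt 44.471255797047256 bottom [0.4705464  0.29886321 0.24672849]
```

View pics/c8.png

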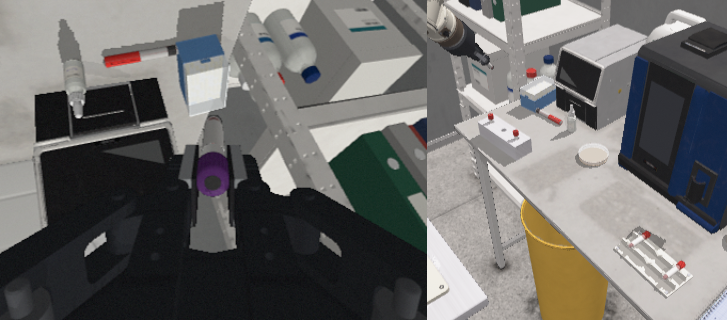

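The tube is held in line with the tool (cap at (212,175) in the montage) at a 44.5° tilt, with its lower end about 0.247 m up. Both tubes still lie in the rest at the lower right, and the other things are in place.

```bash
python3 -c "
from workcell import job_done
print(job_done())"
```

```text
the job is handed in; nothing more can be done
None
```

The job is handed in, with no verdict shown: the loose tube lies released in the right-hand free notch pair, cap the same way as the resting tube's, and the tall tube is held still at about 44.5°, cap end up, lower end about 25 cm above the bench.

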